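Clear the note-roll holder and hold its tensioner back for reloading

ROBOT

A 7-joint arm with a two-finger parallel gripper is mounted at the origin on the work surface. World frame = base frame: x ahead of the robot, y to its left, z up, the work surface at z = 0. Lengths are in m, angles in rad, forces in N, time in s.
With the tool pointing down it reaches from about 0.4 to 0.85 m from the base axis. Payload 10.4 kg.
Tool frame: the origin (TCP) lies at the very end of the fingers, on their centre line; the grasp point (between the pads) lies 19 mm behind it; z points along the fingers, y is the line along which they close (so a half turn about z gives the same grasp; the last joint's range is limited). The gripper opens to 85 mm and grips with 20 to 120 N. Pads are 22 mm wide; open, the fingers measure 114 mm over their backs; the gripper's body (76 mm by 85 mm) begins 54 mm behind the grasp point. The pads swing forward as they close: fully open they stand 13 mm farther back than shut.
Start: joints at [1.12, 0.332, -0.065, 1.46, 0.022, 1.35, -0.088], TCP at [0.259, -0.569, 0.231] pointing down, gripper open.
Joint ranges: [-2.6, 2.6], [-0.5, 2.12], [-1.47, 1.34], [0.16, 2.42], [-1.27, 4.41], [0.06, 2.06], [-2.6, 2.6]. Speed limits (rad/s): [2.22, 2.22, 2.79, 2.79, 3.14, 3.14, 3.14].

INTERFACE

Orientations are given as a unit quaternion [x, y, z, w].
In Python, from workcell import manip, vision, order gives the robot as it stands. The module is installed in compiled form; this text tells all that it offers.
- The arm moves only by the tool move_arm, never from a script. Its argument "motion" is a list of rows, each a list of 3 entries, a list of its own where there are three numbers: the shift along the tool's x, y, z scaled (see below), then the turn, a rotation vector about the tool's x, y, z scaled (see below), then the opening, from -1 (shut) to 1 (fully open). In form: [[[dx, dy, dz], [wx, wy, wz], hand], ...]. A call has 1 to 12 rows; each row shifts and turns the commanded pose from where the row before left it, along the tool's axes as they then stand; what a row does not reach is not made up. The controller multiplies each number of a shift by 0.75 m and each number of a turn by pi/4 rad. A row lasts 1/10 s, in which the tool goes at most 50 mm and 8.59 degrees, less where a joint would pass 70% of its speed; a pose out of reach is approached as far as the arm can. A call with a number of a shift or a turn outside -1 to 1 is refused whole. A call with a gripper value outside its range is refused whole. The fingers move at their own pace and stop on an object; "newtons" is the grip in N (left out, the last holds). Time passes only in rows, so rows that do not move let the fingers close. It gives the time, the measured TCP pose, the force, the opening and the grip force at its end, in the units of the state.
- manip.get_obs(): the state, without advancing time (a new reading comes with each control period).
- vision.camera(name): name is "scene" or "top"; returns a dict with "pixels" (384x512x3 uint8, red, green, blue), "fx", "fy", "cx", "cy" (pixels), "k1" (the pictures are not rectified: a ray, as slopes to the right and down, at radius r is drawn at 1 + k1 r^2 times it, then the intrinsics apply), "R" (3x3) and "t" (3): a world point X has camera coordinates R X + t. Camera axes: x right, y down, z forward; pixel columns grow to the right and rows downward; lengths in m; the calibration is good to about 2 mm. A picture is of the moment at which its call begins. There is no depth.
- order.hand_in(): hands the job in; it is judged then, once.
The state is a dict: "clock": time; "joint_pos": joint angles; "joint_velocities": joint speeds; "tau": joint torques, N m; "position": TCP position; "ee_rot": TCP orientation; "ft_force": force on the tool from outside, world axes, zero at the start; "torque": the same for the moment, N m; "grip_width": opening from 0.0 (shut) to 1.0 (fully open); "grasp_force": force on a finger pad.
Only numpy, scipy, OpenCV 4.12 (cv2) and the standard library are available. Lean on these libraries where they do the work, as an engineer would, in place of code of your own. Each camera call takes 0.05 s, during which the arm holds its last target. There are 200 camera calls.

TASK

Take the empty cardboard core off the spindle of the note-roll holder and put it in the red leather waste tray. Then push the sprung brass tensioner arm back, away from the spindle, by its teal thumb post until it is past its ratchet click, and keep holding it there: the pawl does not catch it, so the program finishes while still holding the arm back so that a new roll can go on. Do not knock over or shift the new paper roll, the glass paperweight or the pencil cup.

Things in the scene. Friction and masses are not known exactly. Their poses are not given: they have to be found in the camera images.
- holder: Note-roll holder fixed on the desk: wooden board 270 x 290 x 20 mm, z up. Origin on the desk under the board, 5 mm from its middle. In its frame: spindle (steel rod, 16 mm diameter, 70 mm tall, on the board) at x 0, y +65 mm; arm pivot at x +85, y -10; tear guide 50 mm tall at x -105, y +105; pawl slider along y from the pivot to y +115, under 55 mm tall.
- spindle_top (a point): Centre of the spindle's tip, 90 mm above the desk. The spindle stands upright.
- pivot (a point): Point on the vertical pivot axis of the brass tensioner arm, 50 mm above the desk, fixed to the holder. The arm is a bar 16 mm wide, top 48 mm above the desk; a black rubber idler block, top 60 mm above the desk, sits half way along it on the spindle side, about 5 mm from the core.
- tensioner (a joint): Angle (rad) of the sprung arm: 0 at rest, pointing along the holder's -x; grows anticlockwise from above, swinging to the holder's -y, away from the spindle; end stop 0.85. The click lies between 0.23 and 0.50; past the click is 0.52 or more, 0.65 is a good place to hold. The spring always drives it back to 0: 4 N at rest to 11 N at the thumb post.
- thumb_post (a point): Foot of the teal upright round post, 18 mm diameter, 62 mm tall, on the free end of the tensioner arm, 170 mm from the pivot axis. This point: centre of its underside, 48 mm above the desk (the post's top is at 110 mm). It moves with the arm; it can be pinched from above or pushed from its spindle side.
- pawl (a joint): Travel (m) of the sprung pawl slider (steel with a red end): 0 at rest, about 0.0025 at the top of the click, back to 0 when the arm is past it.
- core: Empty cardboard core, a loose tube 36 mm outside and 26 mm inside diameter, 100 mm tall, about 40 g. It starts standing on the holder's board over the spindle, its top 120 mm above the desk, 30 mm above the spindle's tip. Origin: centre of its lower end, z along the tube.
- core_top (a point): Centre of the core's upper end.
- waste_tray: Red leather tray, open above, fixed on the desk, empty: 170 x 150 mm (x, y), walls 40 mm high and 6 mm thick, floor 6 mm thick. Origin: centre of its underside on the desk.
- pen_tray: Pale wooden tray of the same size with pens in it, fixed on the desk; not for the core. Origin: centre of its underside.
- new_roll: Brown paper roll standing on the desk, 100 mm diameter, 90 mm tall. Origin: centre of its underside. Leave alone.
- paperweight: Green glass paperweight, 72 mm diameter, 46 mm tall. Origin: centre of its underside. Leave alone.
- pencil_cup: Blue ceramic cup, 72 mm diameter, 90 mm tall. Origin: centre of its underside. Leave alone.
There are look-alikes about, which are no part of the job. There is more than one size of the core; the job needs the middle-sized.

How it is judged:
By the outcome, as a careful person would: the job done as asked, in the order asked, and still so for the second after the job is handed in, while the arm keeps its last pose, push and grip.
It also fails if it takes over 54 s, if anything falls off the work surface, if the arm or the gripper's body presses on something with over 40 N, if the wrist force passes 120 N, or if a joint passes its speed limit or range.

## Working session

There is one attempt and no reset: what is moved stays moved. The work goes in short steps, Python scripts to look and compute and a tool call to move; the robot and the scene stay as the last step left them, time stands still between calls to the robot, and variables do not carry over. Pictures are saved under pics/ and viewed, at most 10 in all, crops included, and the job is handed in when it is done.

Besides the shell and the picture viewer there is one more tool, called after ">>>" as name(argument=value, ...), one argument or row to a line, values as JSON. move_arm: Moves the arm, as the interface text tells. Its arguments: {"type":"object","properties":{"motion":{"type":"array"},"newtons":{"type":"number"}},"required":["motion"]}

```bash
mkdir -p pics
cat > h.py <<'E'
import numpy as np, cv2
from workcell import manip, vision, order
def cam(n):
    c=vision.camera(n); c['R']=np.array(c['R']).reshape(3,3); c['t']=np.array(c['t']); return c
def ray(c,u,v):
    K=np.array([[c['fx'],0,c['cx']],[0,c['fy'],c['cy']],[0,0,1.]])
    p=cv2.undistortPoints(np.array([[[u,v]]],float),K,np.array([c['k1'],0,0,0.]))[0,0]
    return -c['R'].T@c['t'], c['R'].T@np.array([p[0],p[1],1])
def onz(c,u,v,z):
    o,d=ray(c,u,v); return o+d*(z-o[2])/d[2]
def two(c1,p1,c2,p2):
    o1,d1=ray(c1,*p1);o2,d2=ray(c2,*p2)
    s=np.linalg.lstsq(np.c_[d1,-d2],o2-o1,rcond=None)[0]
    a,b=o1+s[0]*d1,o2+s[1]*d2; return (a+b)/2,np.linalg.norm(a-b)
def proj(c,X):
    K=np.array([[c['fx'],0,c['cx']],[0,c['fy'],c['cy']],[0,0,1.]])
    return cv2.projectPoints(np.array(X,float).reshape(-1,3),cv2.Rodrigues(c['R'])[0],c['t'],K,np.array([c['k1'],0,0,0.]))[0][:,0]
def save(c,f,box=None,s=1.5):
    im=c['pixels'][...,::-1]
    if box: im=im[box[1]:box[3],box[0]:box[2]]
    cv2.imwrite('pics/'+f,cv2.resize(im,None,fx=s,fy=s,interpolation=cv2.INTER_CUBIC))
E
python3 - <<'E'
from h import *
np.set_printoptions(precision=3,suppress=True)
for n in('scene','top'):
    c=cam(n); save(c,n+'0.png'); np.save(n+'.npy',c,allow_pickle=True); print(n,-c['R'].T@c['t'],c['R'],c['fx'],c['k1'])
print(manip.get_obs())
E
```

```text
scene [0.951 0.535 1.091] [[-0.849  0.529  0.01 ]
 [ 0.438  0.713 -0.548]
 [-0.297 -0.461 -0.836]] 463.9958835404016 0.009012643369822656
top [ 0.54  -0.004  1.217] [[ 0.026 -1.    -0.017]
 [-0.999 -0.025 -0.037]
 [ 0.037  0.018 -0.999]] 377.9414414945405 -0.12505057823721275
{'clock': 0.1, 'joint_pos': array([ 1.12 ,  0.333, -0.065,  1.461,  0.022,  1.35 , -0.089]), 'joint_velocities': array([-0.   , -0.002,  0.   , -0.003, -0.001, -0.   , -0.001]), 'tau': array([  0.002, -62.675,   0.049, -39.243,   0.016,   0.007,  -0.   ]), 'position': array([ 0.259, -0.568,  0.231]), 'ee_rot': array([ 0.977,  0.212, -0.   , -0.001]), 'ft_force': array([0.466, 0.317, 0.215]), 'torque': array([-0.02 ,  0.016, -0.013]), 'grasp_force': 0.0, 'grip_width': 1.0042158550696019}
```

View pics/scene0.png

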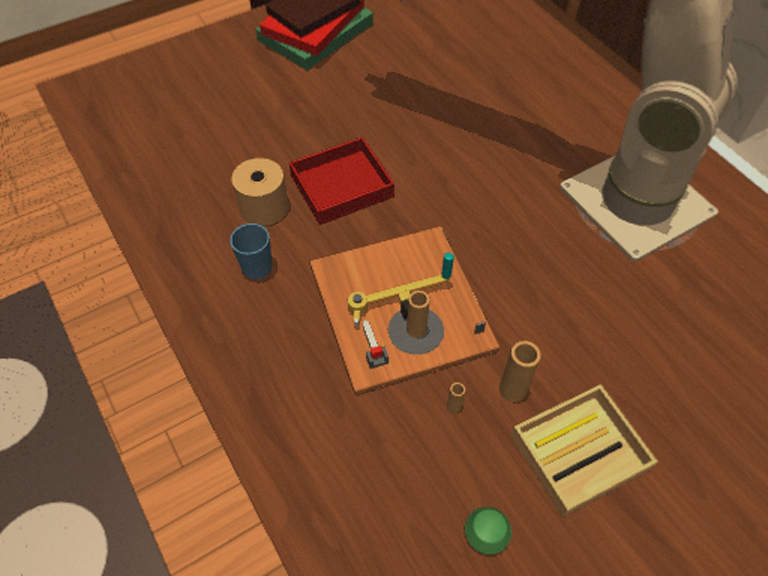

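View pics/top0.png

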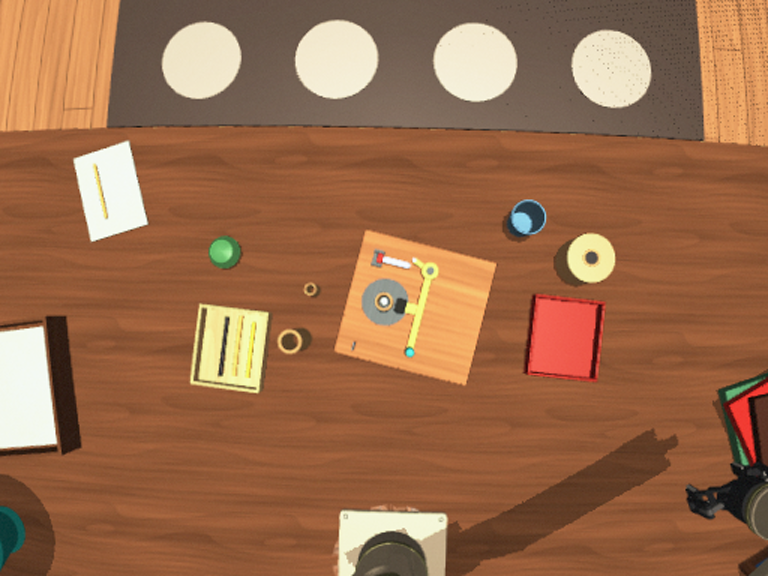

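The three tubes in the top view, in display pixels, are a big one at (290,341), a small one at (310,289) and one over the spindle at (384,301). The spindle tube fits: it is middle-sized and stands on the holder with the rod inside it. The teal post is at (409,352), the brass pivot at (430,270) and the red waste tray at (566,338). The pale tray with pens is at (230,348). I'll measure these and confirm the tube in a crop.

Run:
```python
from h import *
np.set_printoptions(precision=4,suppress=True)
s=np.load('scene.npy',allow_pickle=True).item();t=np.load('top.npy',allow_pickle=True).item()
def blobs(c,lo,hi,mn=12):
    h=cv2.cvtColor(c['pixels'],cv2.COLOR_RGB2HSV); m=cv2.inRange(h,lo,hi)
    n,l,st,ce=cv2.connectedComponentsWithStats(m)
    return [(st[i].tolist(),ce[i].round(1).tolist()) for i in range(1,n) if st[i][4]>=mn]
print('teal',blobs(s,(83,120,50),(97,255,255)),blobs(t,(83,120,50),(97,255,255)))
print('red',blobs(s,(0,200,90),(4,255,255),200),blobs(t,(0,200,90),(4,255,255),200))
print('green',blobs(t,(50,90,40),(75,255,255),50))
print('yellow',blobs(s,(22,140,100),(32,255,255),15),blobs(t,(22,140,100),(32,255,255),15))
# board corners at z=.02
B=np.array([onz(t,u/1.5,v/1.5,.02) for u,v in((366,231),(496,263),(466,384),(335,352))])
print(B,B.mean(0),[np.linalg.norm(B[i]-B[i-1]) for i in range(4)])
print('core',two(t,(384/1.5,301/1.5),s,(419/1.5,299/1.5)), onz(t,384/1.5,301/1.5,.12))
print('roll',onz(t,591/1.5,258/1.5,.09)); print('cup',onz(t,528/1.5,218/1.5,.09))
save(t,'crop_t.png',(215,145,340,265),6)
im1=cv2.resize(t['pixels'][145:265,180:340][...,::-1],None,fx=4.9,fy=4.9,interpolation=cv2.INTER_CUBIC)
im2=cv2.resize(s['pixels'][150:270,200:360][...,::-1],None,fx=4.9,fy=4.9,interpolation=cv2.INTER_CUBIC)
cv2.imwrite('pics/c1.png',im1);cv2.imwrite('pics/c2.png',im2)
```

```text
teal [([295, 169, 7, 17, 92], [298.0, 176.7])] [([271, 232, 5, 6, 24], [272.7, 234.3]), ([0, 338, 17, 42, 454], [6.2, 355.2])]
red [([173, 8, 60, 28, 493], [199.8, 21.3]), ([193, 92, 70, 50, 1450], [226.9, 119.7])] [([486, 254, 26, 55, 418], [497.6, 278.1])]
green [([139, 158, 21, 21, 326], [149.1, 167.7]), ([479, 249, 33, 21, 171], [492.1, 258.3]), ([483, 275, 16, 35, 149], [490.5, 296.6])]
yellow [([232, 184, 64, 22, 299], [261.7, 194.1]), ([236, 207, 4, 5, 19], [237.4, 208.9]), ([356, 275, 43, 23, 170], [376.8, 286.0]), ([361, 286, 45, 23, 74], [381.8, 297.3])] [([164, 215, 7, 37, 94], [166.8, 232.8])]
[[ 0.7134  0.0737  0.02  ]
 [ 0.6519 -0.2039  0.02  ]
 [ 0.3948 -0.1459  0.02  ]
 [ 0.455   0.1323  0.02  ]] [ 0.5538 -0.036   0.02  ] [np.float64(0.2649361123121278), np.float64(0.28429983270063913), np.float64(0.2636223529177292), np.float64(0.2846110648691436)]
core (array([0.5634, 0.0286, 0.1158]), np.float64(1.4821905018700395e-05)) [0.5633 0.0285 0.12  ]
roll [ 0.6609 -0.3855  0.09  ]
cup [ 0.738  -0.2557  0.09  ]
```

View pics/c1.png

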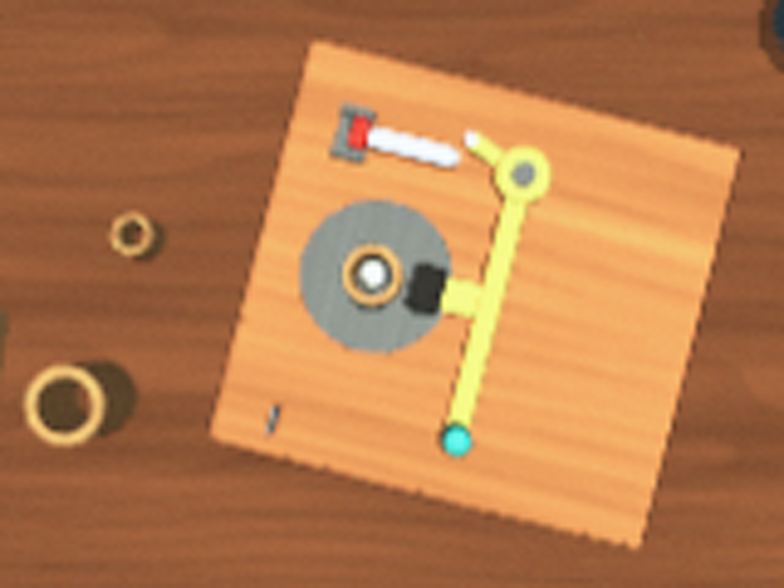

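View pics/c2.png

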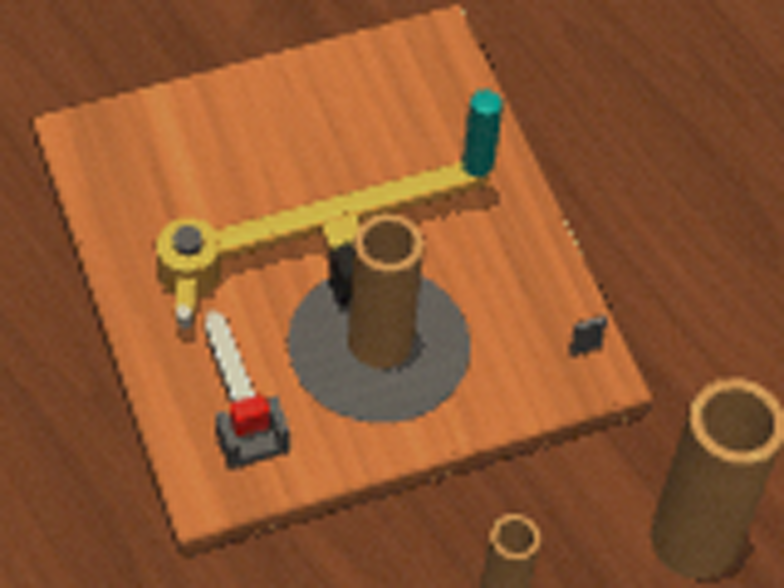

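The crops confirm it. The middle-sized tube stands over the white spindle tip at c1 (372,275), and the thicker tube (65,405) and thinner tube (133,235) stand off the board. The teal post top is at c1 (457,440) and the pivot at (523,173).

```bash
cat >> h.py <<'E'
from scipy.spatial.transform import Rotation as Ro
def togo(P,yaw=None):
    o=manip.get_obs(); R=Ro.from_quat(o['ee_rot']).as_matrix()
    y=np.arctan2(R[1,1],R[0,1]); print('pos',o['position'].round(4),'yaw',round(y,3),'tilt',R[2,2].round(4),'q7',o['joint_pos'][6].round(2),'w',round(o['grip_width'],3),'t',o['clock'])
    if P is not None: print('shift units',(R.T@(np.array(P)-o['position'])/.75).round(4))
    if yaw is not None: print('turn units',-(yaw-y)/(np.pi/4))
E
python3 - <<'E'
from h import *
np.set_printoptions(precision=4,suppress=True)
s=np.load('scene.npy',allow_pickle=True).item();t=np.load('top.npy',allow_pickle=True).item()
f=lambda u,v:(180+u/4.9-.4,145+v/4.9-.4); g=lambda u,v:(200+u/4.9-.4,150+v/4.9-.4)
core,e=two(t,f(372,275),s,g(391,243));print('core',core,e,onz(t,*f(372,275),.12),onz(s,*g(391,243),.12))
print('post',two(t,f(457,440),s,g(487,101)),onz(t,*f(457,440),.11),onz(s,*g(487,101),.11))
print('pivot',two(t,f(523,173),s,g(189,238)),onz(t,*f(523,173),.05),onz(s,*g(189,238),.05))
print('spindle',onz(t,*f(372,273),.09))
T=np.array([onz(t,u/1.5,v/1.5,.04) for u,v in((535,295),(605,298),(600,382),(527,377))])
print(T,T.mean(0),[np.linalg.norm(T[i]-T[i-1]) for i in range(4)])
togo([.5633,.0285,.231],-.22)
E
```

```text
core [0.5635 0.0297 0.1178] 0.0008644777067218274 [0.5631 0.0299 0.12  ] [0.5647 0.0305 0.12  ]
post (array([ 0.4665, -0.0233,  0.1103]), np.float64(0.0008146243414888829)) [ 0.4662 -0.0231  0.11  ] [ 0.4667 -0.0237  0.11  ]
pivot (array([ 0.6312, -0.0616,  0.0577]), np.float64(0.0010863382476085804)) [ 0.6314 -0.0616  0.05  ] [ 0.6293 -0.0664  0.05  ]
spindle [0.565  0.0308 0.09  ]
[[ 0.5853 -0.2837  0.04  ]
 [ 0.5827 -0.4335  0.04  ]
 [ 0.4062 -0.4262  0.04  ]
 [ 0.4143 -0.2705  0.04  ]] [ 0.4972 -0.3535  0.04  ] [np.float64(0.17152067996746914), np.float64(0.1498163191907224), np.float64(0.17662446065115966), np.float64(0.1559416285904592)]
pos [ 0.2592 -0.5684  0.2306] yaw -1.143 tilt -1.0 q7 -0.09 w 1.004 t 0.1
shift units [ 0.6991 -0.5559  0.0001]
turn units -1.175135581146153
```

Checks: the measured core top is at 118 mm (should be 120), the post top at 110 mm (should be 110) and the pivot-to-post distance is 169 mm (should be 170). The tray measures about 172 x 152 mm. Turning the gripper first.

>>> move_arm(
  motion=[
    [[0,0,0],[0,0,-0.168],1],
    [[0,0,0],[0,0,-0.168],1],
    [[0,0,0],[0,0,-0.168],1],
    [[0,0,0],[0,0,-0.168],1],
    [[0,0,0],[0,0,-0.168],1],
    [[0,0,0],[0,0,-0.168],1],
    [[0,0,0],[0,0,-0.168],1],
    [[0,0,0],[0,0,0],1],
  ],
  newtons=25,
)

```text
clock: 0.9
position: [0.2591, -0.5685, 0.2309]
ee_rot: [0.78, 0.626, 0.0, -0.0]
ft_force: [-0.2, 0.4, 0.6]
grip_width: 0.998
grasp_force: 0.0
```

```bash
python3 -c "
from h import *
togo([.564,.030,.231],-.225)"
```

```text
pos [ 0.2591 -0.5685  0.2309] yaw -0.217 tilt -1.0 q7 0.81 w 0.998 t 0.9
shift units [8.669e-01 2.248e-01 3.000e-04]
turn units 0.009717909356679036
```

>>> move_arm(
  motion=[
    [[0.03,0.008,0],[0,0,0],1],
    [[0.05,0.013,0],[0,0,0],1],
    [[0.05,0.013,0],[0,0,0],1],
    [[0.05,0.013,0],[0,0,0],1],
    [[0.05,0.013,0],[0,0,0],1],
    [[0.05,0.013,0],[0,0,0],1],
    [[0.05,0.013,0],[0,0,0],1],
    [[0.05,0.013,0],[0,0,0],1],
    [[0.05,0.013,0],[0,0,0],1],
    [[0.05,0.013,0],[0,0,0],1],
    [[0.05,0.013,0],[0,0,0],1],
    [[0.05,0.013,0],[0,0,0],1],
  ],
)

```text
clock: 2.1
position: [0.4649, -0.1673, 0.2314]
ee_rot: [0.782, 0.624, -0.0, 0.0]
ft_force: [0.9, 0.3, -0.6]
grip_width: 1.0
grasp_force: 0.0
```

>>> move_arm(
  motion=[
    [[0.05,0.013,0],[0,0,0],1],
    [[0.05,0.013,0],[0,0,0],1],
    [[0.05,0.013,0],[0,0,0],1],
    [[0.05,0.013,0],[0,0,0],1],
    [[0.05,0.013,0],[0,0,0],1],
    [[0.03,0.008,0],[0,0,0],1],
    [[0,0,0],[0,0,0],1],
    [[0,0,0],[0,0,0],1],
  ],
)

```text
clock: 2.9
position: [0.5635, 0.0243, 0.2309]
ee_rot: [0.781, 0.625, -0.0, -0.0]
ft_force: [0.1, -1.2, -0.4]
grip_width: 0.999
grasp_force: 0.0
```

```bash
python3 -c "
from h import *
togo([.564,.030,.076],-.225)"
```

```text
pos [0.5635 0.0243 0.2309] yaw -0.221 tilt -1.0 q7 -0.47 w 0.999 t 2.9
shift units [ 0.0076 -0.0008  0.2066]
turn units 0.004571846366919925
```

>>> move_arm(
  motion=[
    [[0.0076,-0.0008,0.01],[0,0,0],1],
    [[0,0,0.03],[0,0,0],1],
    [[0,0,0.04],[0,0,0],1],
    [[0,0,0.04],[0,0,0],1],
    [[0,0,0.04],[0,0,0],1],
    [[0,0,0.03],[0,0,0],1],
    [[0,0,0.016],[0,0,0],1],
    [[0,0,0],[0,0,0],1],
    [[0,0,0],[0,0,0],1],
  ],
)

```text
clock: 3.8
position: [0.5647, 0.0297, 0.0776]
ee_rot: [0.781, 0.625, 0.0, 0.0]
ft_force: [0.9, 0.3, 0.5]
grip_width: 1.001
grasp_force: 0.0
```

```bash
python3 -c "
from h import *
togo([.564,.030,.076],-.225)
c=cam('scene'); save(c,'s1.png',(220,120,380,240),4.9)"
```

```text
pos [0.5647 0.0297 0.0776] yaw -0.22 tilt -1.0 q7 -0.57 w 1.001 t 3.8
shift units [ 0.0001 -0.001   0.0022]
turn units 0.0060273320058729886
```

View pics/s1.png

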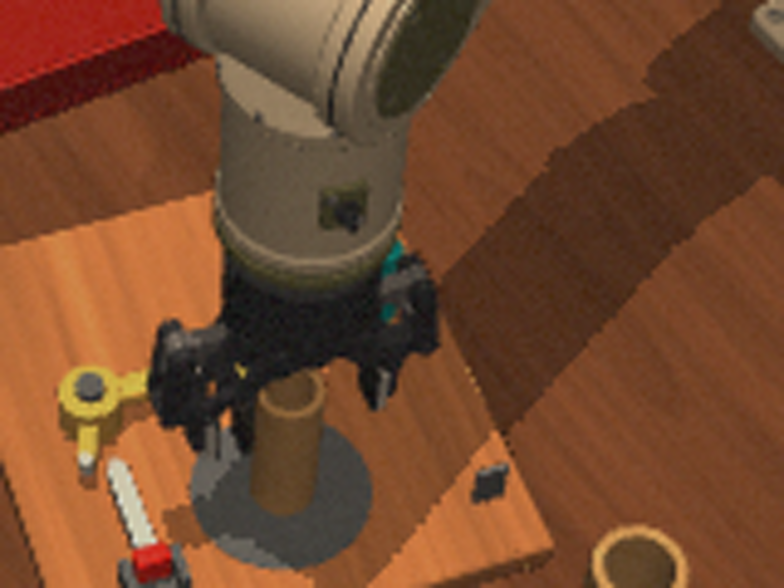

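The fingers straddle the core, whose top is at crop pixel (291,393), with free space on both sides. Closing, then lifting.

>>> move_arm(
  motion=[
    [[0,0,0],[0,0,0],-1],
    [[0,0,0],[0,0,0],-1],
    [[0,0,0],[0,0,0],-1],
    [[0,0,0],[0,0,0],-1],
    [[0,0,0],[0,0,0],-1],
    [[0,0,0],[0,0,0],-1],
    [[0,0,0],[0,0,0],-1],
    [[0,0,0],[0,0,0],-1],
    [[0,0,0],[0,0,0],-1],
  ],
  newtons=25,
)

```text
clock: 4.75
position: [0.5646, 0.03, 0.0773]
ee_rot: [0.78, 0.625, 0.0, 0.0]
ft_force: [-0.7, 0.1, 6.1]
grip_width: 0.427
grasp_force: 24.9
```

>>> move_arm(
  motion=[
    [[0,0,-0.01],[0,0,0],-1],
    [[0,0,-0.02],[0,0,0],-1],
    [[0,0,-0.025],[0,0,0],-1],
    [[0,0,-0.025],[0,0,0],-1],
    [[0,0,-0.025],[0,0,0],-1],
    [[0,0,-0.025],[0,0,0],-1],
    [[0,0,-0.025],[0,0,0],-1],
    [[0,0,-0.02],[0,0,0],-1],
    [[0,0,0],[0,0,0],-1],
    [[0,0,0],[0,0,0],-1],
  ],
)

```text
clock: 5.75
position: [0.5642, 0.0299, 0.208]
ee_rot: [0.78, 0.625, 0.0, 0.0]
ft_force: [-0.2, 1.2, -0.6]
grip_width: 0.426
grasp_force: 25.1
```

```bash
python3 -c "
from h import *
togo([.497,-.353,.21],-.22)
c=cam('scene'); save(c,'s2.png',(150,50,390,230),3.2)"
```

```text
pos [0.5642 0.0299 0.208 ] yaw -0.219 tilt -1.0 q7 -0.49 w 0.426 t 5.75
shift units [-0.5179  0.0236 -0.0026]
turn units 0.0008299406030854371
```

View pics/s2.png

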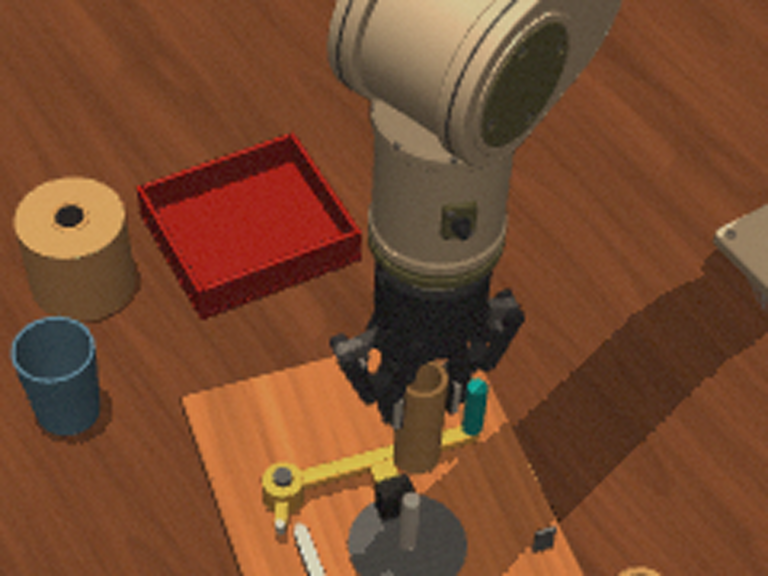

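The core is clear of the spindle (bottom at crop (418,468), spindle tip at (411,497)) and held. Carrying it to the tray.

>>> move_arm(
  motion=[
    [[-0.02,0.001,0],[0,0,0],-1],
    [[-0.045,0.002,0],[0,0,0],-1],
    [[-0.045,0.002,0],[0,0,0],-1],
    [[-0.045,0.002,0],[0,0,0],-1],
    [[-0.045,0.002,0],[0,0,0],-1],
    [[-0.045,0.002,0],[0,0,0],-1],
    [[-0.045,0.002,0],[0,0,0],-1],
    [[-0.045,0.002,0],[0,0,0],-1],
    [[-0.045,0.002,0],[0,0,0],-1],
    [[-0.045,0.002,0],[0,0,0],-1],
    [[-0.045,0.002,0],[0,0,0],-1],
    [[-0.04,0.002,0],[0,0,0],-1],
  ],
)

```text
clock: 7.0
position: [0.4968, -0.3487, 0.2067]
ee_rot: [0.78, 0.625, -0.0, -0.001]
ft_force: [1.1, -0.8, -0.5]
grip_width: 0.423
grasp_force: 25.1
```

>>> move_arm(
  motion=[
    [[-0.01,0.001,0],[0,0,0],-1],
    [[0,0,0],[0,0,0],-1],
    [[0,0,0],[0,0,0],-1],
    [[0,0,0.02],[0,0,0],-1],
    [[0,0,0.03],[0,0,0],-1],
    [[0,0,0.03],[0,0,0],-1],
    [[0,0,0.03],[0,0,0],-1],
    [[0,0,0.03],[0,0,0],-1],
    [[0,0,0.02],[0,0,0],-1],
    [[0,0,0],[0,0,0],-1],
    [[0,0,0],[0,0,0],-1],
  ],
)

```text
clock: 8.1
position: [0.4974, -0.3541, 0.0884]
ee_rot: [0.78, 0.626, 0.0, 0.0]
ft_force: [0.0, -0.3, -0.1]
grip_width: 0.423
grasp_force: 25.1
```

```bash
python3 -c "
from h import *
togo([.497,-.353,.0655],-.22)
c=cam('scene'); save(c,'s3.png',(150,30,310,150),4.9)"
```

```text
pos [ 0.4974 -0.3541  0.0884] yaw -0.219 tilt -1.0 q7 0.17 w 0.423 t 8.1
shift units [ 0.0014 -0.0008  0.0305]
turn units 0.0017028258071796385
```

View pics/s3.png

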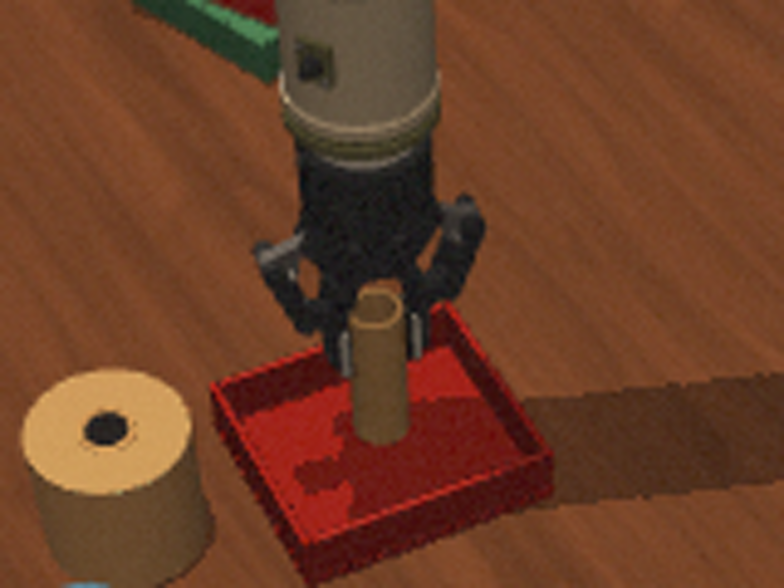

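The core hangs upright over the middle of the red tray, bottom at crop (380,435). Lowering it to just above the floor and releasing.

>>> move_arm(
  motion=[
    [[0,0,0.01],[0,0,0],-1],
    [[0,0,0.01],[0,0,0],-1],
    [[0,0,0.007],[0,0,0],-1],
    [[0,0,0.004],[0,0,0],-1],
    [[0,0,0],[0,0,0],-1],
    [[0,0,0],[0,0,0],-1],
  ],
)

```text
clock: 8.75
position: [0.4971, -0.3546, 0.0649]
ee_rot: [0.78, 0.625, 0.0, 0.0]
ft_force: [0.3, -0.2, -0.7]
grip_width: 0.421
grasp_force: 25.1
```

>>> move_arm(
  motion=[
    [[0,0,0],[0,0,0],0.1],
    [[0,0,0],[0,0,0],0.3],
    [[0,0,0],[0,0,0],0.6],
    [[0,0,0],[0,0,0],1],
    [[0,0,0],[0,0,0],1],
    [[0,0,0],[0,0,0],1],
    [[0,0,0],[0,0,0],1],
    [[0,0,0],[0,0,0],1],
  ],
)

```text
clock: 9.55
position: [0.497, -0.3546, 0.0648]
ee_rot: [0.78, 0.625, -0.0, 0.0]
ft_force: [-0.3, -0.2, -0.5]
grip_width: 1.001
grasp_force: 0.0
```

>>> move_arm(
  motion=[
    [[0,0,-0.01],[0,0,0],1],
    [[0,0,-0.03],[0,0,0],1],
    [[0,0,-0.04],[0,0,0],1],
    [[0,0,-0.04],[0,0,0],1],
    [[0,0,-0.04],[0,0,0],1],
    [[0,0,-0.03],[0,0,0],1],
    [[0,0,0],[0,0,0],1],
    [[0,0,0],[0,0,0],1],
  ],
)

```text
clock: 10.35
position: [0.4971, -0.3547, 0.2079]
ee_rot: [0.78, 0.625, 0.0, 0.001]
ft_force: [0.6, -0.5, -1.2]
grip_width: 1.0
grasp_force: 0.0
```

```bash
python3 -c "
from h import *
togo([.466,-.0235,.20],-.22+np.pi/2)
c=cam('scene'); save(c,'s4.png',(150,30,310,150),4.9)"
```

```text
pos [ 0.4971 -0.3547  0.2079] yaw -0.219 tilt -1.0 q7 0.21 w 1.0 t 10.35
shift units [ 0.4219 -0.1366  0.0102]
turn units -1.9991850677572338
```

View pics/s4.png

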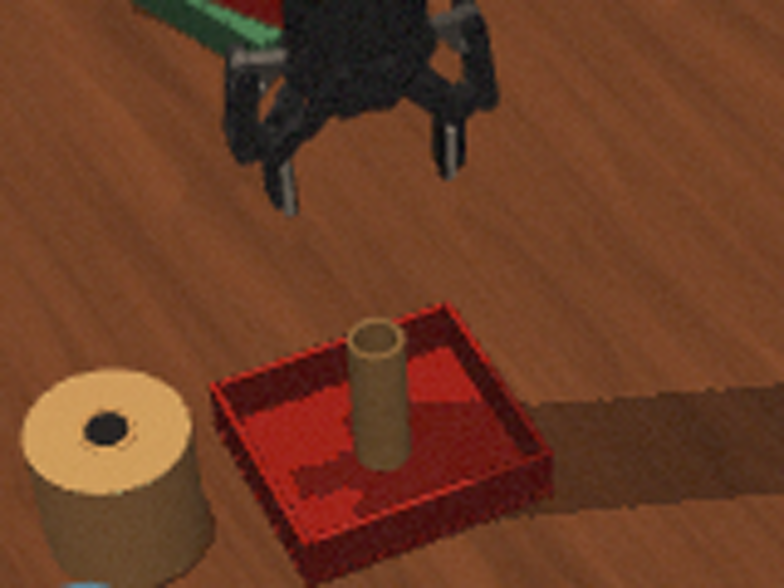

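The core stands upright in the middle of the tray, top at crop (376,340), and the paper roll hasn't moved. Now to the thumb post.

>>> move_arm(
  motion=[
    [[0.022,-0.0066,0],[0,0,0],1],
    [[0.05,-0.0162,0],[0,0,0],1],
    [[0.05,-0.0162,0],[0,0,0],1],
    [[0.05,-0.0162,0],[0,0,0],1],
    [[0.05,-0.0162,0],[0,0,0],1],
    [[0.05,-0.0162,0],[0,0,0],1],
    [[0.05,-0.0162,0],[0,0,0],1],
    [[0.05,-0.0162,0],[0,0,0],1],
    [[0.03,-0.01,0],[0,0,0],1],
    [[0.02,-0.006,0],[0,0,0],1],
  ],
)

```text
clock: 11.4
position: [0.465, -0.0204, 0.2066]
ee_rot: [0.779, 0.627, -0.001, -0.0]
ft_force: [0.7, 0.2, 0.4]
grip_width: 1.0
grasp_force: 0.0
```

>>> move_arm(
  motion=[
    [[0,0,0],[0,0,0.1667],1],
    [[0,0,0],[0,0,0.1667],1],
    [[0,0,0],[0,0,0.1667],1],
    [[0,0,0],[0,0,0.1667],1],
    [[0,0,0],[0,0,0.1667],1],
    [[0,0,0],[0,0,0.1667],1],
    [[0,0,0],[0,0,0.1667],1],
    [[0,0,0],[0,0,0.1667],1],
    [[0,0,0],[0,0,0.1667],1],
    [[0,0,0],[0,0,0.1667],1],
    [[0,0,0],[0,0,0.1667],1],
    [[0,0,0],[0,0,0.1667],1],
  ],
)

```text
clock: 12.6
position: [0.4653, -0.0226, 0.2064]
ee_rot: [0.994, -0.112, -0.001, 0.0]
ft_force: [-0.0, -0.5, 1.2]
grip_width: 1.001
grasp_force: 0.0
```

```bash
python3 -c "
from h import *
togo([.466,-.0235,.066],-.22-np.pi/2)"
```

```text
pos [ 0.4653 -0.0226  0.2064] yaw -1.795 tilt -1.0 q7 -1.86 w 1.001 t 12.6
shift units [0.0015 0.0009 0.1872]
turn units -0.005594092998624017
```

>>> move_arm(
  motion=[
    [[0.0015,0.0009,0.02],[0,0,0],1],
    [[0,0,0.035],[0,0,0],1],
    [[0,0,0.035],[0,0,0],1],
    [[0,0,0.035],[0,0,0],1],
    [[0,0,0.03],[0,0,0],1],
    [[0,0,0.02],[0,0,0],1],
    [[0,0,0.01],[0,0,0],1],
    [[0,0,0],[0,0,0],1],
    [[0,0,0],[0,0,0],1],
  ],
)

```text
clock: 13.5
position: [0.4673, -0.0241, 0.069]
ee_rot: [0.994, -0.109, 0.0, 0.0]
ft_force: [0.0, -0.4, -0.7]
grip_width: 1.004
grasp_force: 0.0
```

>>> move_arm(
  motion=[
    [[0,0,0],[0,0,0],-1],
    [[0,0,0],[0,0,0],-1],
    [[0,0,0],[0,0,0],-1],
    [[0,0,0],[0,0,0],-1],
    [[0,0,0],[0,0,0],-1],
    [[0,0,0],[0,0,0],-1],
    [[0,0,0],[0,0,0],-1],
    [[0,0,0],[0,0,0],-1],
    [[0,0,0],[0,0,0],-1],
    [[0,0,0],[0,0,0],-1],
    [[0,0,0],[0,0,0],-1],
  ],
  newtons=60,
)

```text
clock: 14.6
position: [0.4673, -0.0247, 0.0688]
ee_rot: [0.994, -0.11, 0.0, 0.0]
ft_force: [-2.3, -1.8, 5.8]
grip_width: 0.197
grasp_force: 58.3
```

Run:
```python
from h import *
togo([.466,-.0235,.066],-.22-np.pi/2)
c=cam('scene'); save(c,'s5.png',(220,120,380,240),4.9)
# arc in tool frame: per-row shift (tool y along motion), n rows of equal turn
n=11; a=.65/n; print('per row: chord units',2*.17*np.sin(a/2)/.75,'turn',-a/(np.pi/4))
x=np.array([np.cos(-.225),np.sin(-.225)]);piv=np.array([.466,-.0235])+.17*x
print('end',piv-.17*np.array([np.cos(-.225+.65),np.sin(-.225+.65)]))
```

```text
pos [ 0.4673 -0.0247  0.0688] yaw -1.791 tilt -1.0 q7 -1.97 w 0.197 t 14.6
shift units [-0.002  -0.0012  0.0037]
turn units 2.5228119649615434e-05
per row: chord units 0.013391990808400457 turn -0.07523688218889597
end [ 0.47683841 -0.13152261]
```

View pics/s5.png

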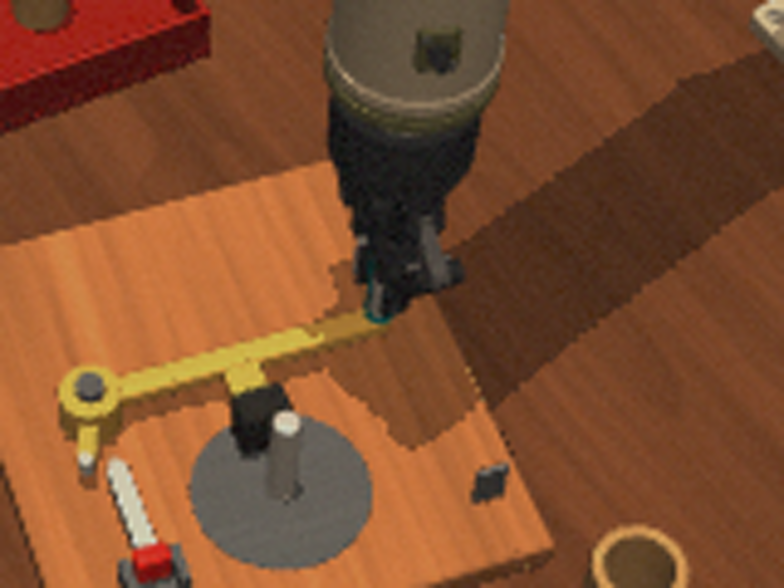

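The fingers pinch the teal post at crop (378,310), with the arm still at rest against the spindle side. Now swinging along the arc, slowly.

>>> move_arm(
  motion=[
    [[0.0001,0.0067,0],[0,0,-0.0376],-1],
    [[0.0001,0.0067,0],[0,0,-0.0376],-1],
    [[0.0001,0.0067,0],[0,0,-0.0376],-1],
    [[0.0001,0.0067,0],[0,0,-0.0376],-1],
    [[0.0001,0.0067,0],[0,0,-0.0376],-1],
    [[0.0001,0.0067,0],[0,0,-0.0376],-1],
    [[0.0001,0.0067,0],[0,0,-0.0376],-1],
    [[0.0001,0.0067,0],[0,0,-0.0376],-1],
    [[0.0001,0.0067,0],[0,0,-0.0376],-1],
    [[0.0001,0.0067,0],[0,0,-0.0376],-1],
    [[0.0001,0.0067,0],[0,0,-0.0376],-1],
    [[0.0001,0.0067,0],[0,0,-0.0376],-1],
  ],
  newtons=60,
)

```text
clock: 15.85
position: [0.464, -0.083, 0.0687]
ee_rot: [0.998, 0.068, -0.001, -0.001]
ft_force: [-8.8, 5.7, 10.3]
grip_width: 0.195
grasp_force: 59.1
```

>>> move_arm(
  motion=[
    [[0.0001,0.0067,0],[0,0,-0.0376],-1],
    [[0.0001,0.0067,0],[0,0,-0.0376],-1],
    [[0.0001,0.0067,0],[0,0,-0.0376],-1],
    [[0.0001,0.0067,0],[0,0,-0.0376],-1],
    [[0.0001,0.0067,0],[0,0,-0.0376],-1],
    [[0.0001,0.0067,0],[0,0,-0.0376],-1],
    [[0.0001,0.0067,0],[0,0,-0.0376],-1],
    [[0.0001,0.0067,0],[0,0,-0.0376],-1],
    [[0.0001,0.0067,0],[0,0,-0.0376],-1],
    [[0.0001,0.0067,0],[0,0,-0.0376],-1],
    [[0,0,0],[0,0,0],-1],
    [[0,0,0],[0,0,0],-1],
  ],
)

```text
clock: 17.05
position: [0.4775, -0.1318, 0.0687]
ee_rot: [0.977, 0.213, -0.001, -0.001]
ft_force: [-10.7, 4.1, 12.3]
grip_width: 0.196
grasp_force: 59.4
```

Run:
```python
from h import *
togo([.477,-.1315,.069],-1.795+.65)
o=manip.get_obs(); print(o['ft_force'],o['grasp_force'])
p=o['position'][:2]-np.array([.6314,-.0616]); print(np.linalg.norm(p),'arm angle',np.arctan2(-p[1],-p[0])+.225)
c=cam('scene'); t=cam('top')
a=cv2.resize(c['pixels'][70:260,150:400],(700,532)); cv2.imwrite('pics/s6.png',a[...,::-1])
```

```text
pos [ 0.4775 -0.1318  0.0687] yaw -1.141 tilt -1.0 q7 -1.13 w 0.196 t 17.05
shift units [-0.0004 -0.0006 -0.0004]
turn units 0.005463105377183912
[-10.73118699   4.11917363  12.33671059] 59.415189027786255
0.1691596026700946 arm angle 0.6528196338406994
```

View pics/s6.png

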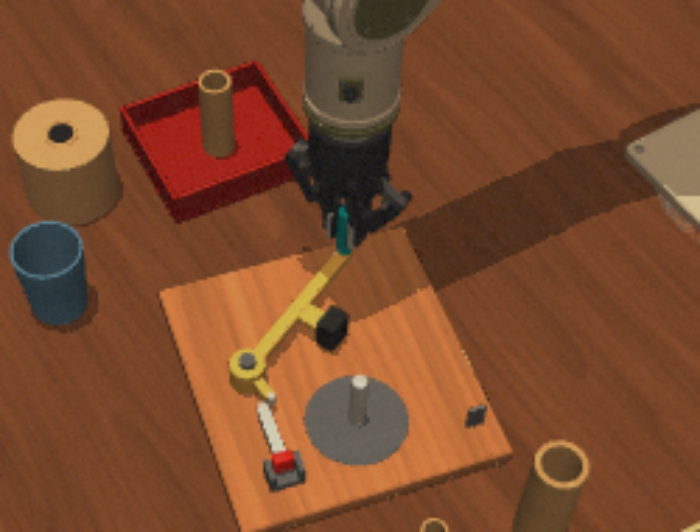

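The arm is held back at about 0.65 rad: the post is in the fingers at (343,230) and the cam nose at (268,397) is past the pawl tip. The core stands in the red tray at (215,110), and the roll, cup and big tube are undisturbed. Handing in while still holding.

```bash
python3 -c "
from h import *
print(order.hand_in())"
```

```text
the job is handed in; nothing more can be done
None
```

The job is handed in at about 17 s of the 54 s: the core stands in the red waste tray, and the gripper still holds the tensioner arm back at about 0.65 rad, past the click; the roll and cup had not moved in the last picture, and the paperweight, out of that frame, was never approached.

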